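# Push the pipe cap through the gap between the purple bins and the divider

### The job

Push the black pipe cap across the aluminium shelf, through the narrow gap between the stack of purple bins and the dark steel divider, and on to the round yellow spot on the other side, so that it stands wholly on the yellow. Only push it, gently, with the fingertips: never grip it, and keep it flat on the shelf all the way, never lifted or tipped. Leave the chrome faucet handle, the green sprinkler head and the spring clamp where they are.

Things in the scene. Friction and masses are not known exactly. Their poses are not given: they have to be found in the camera images.
- cap: loose black plastic pipe cap, 0.1 to 0.2 kg: a round cup, open side up, outer diameter 96 mm, height 32 mm, wall and floor 6 mm thick (opening 84 mm across, 26 mm deep). Closed fingertips fit inside to push its wall, or push it from outside. Origin at the centre of its underside, z up; its yaw means nothing. It starts on the +y or -y side of the gate
- gate: two fixed obstacles; origin on the shelf surface in mid-gap, z up. The gap is 104 mm wide along x (faces at x = -52, +52 mm) and 100 mm long along y, the way through. From x = -52 to -142 mm: three nested purple bins, 100 mm long, 32 mm (outermost) to 42 mm high. At x = +52 mm: upright dark steel divider 6 mm thick, 100 mm long, 40 mm high, its foot 5 mm high out to x = +88 mm
- spot: round yellow spot painted flat on the shelf, diameter 140 mm; origin at its centre, at the height of the shelf surface. It lies on the other side of the gate from the cap
- faucet: chrome cross-shaped faucet handle, loose, about 60 mm across and 34 mm high, bystander; origin at the centre of its underside
- sprinkler: green plastic sprinkler head, loose, 54 mm in diameter and 42 mm high, bystander; origin at the centre of its underside
- clamp: steel spring clamp with orange handle grips lying flat, loose, about 115 mm long along its y axis, 60 mm wide, 20 mm high, bystander; origin under its middle on the shelf

How it is judged:
By the outcome, as a careful person would: the job done as asked, in the order asked, and still so for the second after the job is handed in, with the robot touching nothing.
It also fails if it takes over 64 s, if anything falls off the work surface, if the arm or the gripper's body presses on something with over 40 N, if the wrist force passes 120 N, or if a joint passes its speed limit or range.

### The arm

A 6-joint arm with a two-finger parallel gripper is mounted at the origin on the work surface. World frame = base frame: x ahead of the robot, y to its left, z up, the work surface at z = 0. Lengths are in mm, angles in rad, forces in N, time in s.
With the tool pointing down it reaches from about 275 to 1000 mm from the base axis. Payload 8.4 kg.
Tool frame: the origin (TCP) lies at the very end of the fingers, on their centre line; the grasp point (between the pads) lies behind it (r.grip_point_offset is the x of the grasp point in the tool frame, in mm); x points along the fingers, z is the direction in which the jaws open and shut, and the axes are right-handed (so a half turn about x gives the same grasp; the last joint's range is limited). The gripper opens to 85 mm and grips with 20 to 120 N. Pads are 22 mm wide; open, the fingers measure 114 mm over their backs; the gripper's body (76 mm by 85 mm) begins 54 mm behind the grasp point. The pads swing forward as they close: fully open they stand 13 mm farther back than shut.
Start: joints at [-1.232, 0.353, 1.633, -0, 1.155, -0.002], TCP at [208.899, -589.058, 231.281] pointing down, gripper open.
Joint ranges: [-2.63, 2.63], [-0.92, 2.1], [0.06, 2.66], [-1.3, 4.44], [0, 2.69], [-3.02, 3.02]. Speed limits (rad/s): [2.22, 2.22, 2.79, 3.14, 3.14, 3.14].

### API

Orientations are given as [roll, pitch, yaw] about the fixed x, y, z axes, in that order (R = Rz(yaw) Ry(pitch) Rx(roll)).
In Python, from rig import r, vision, order gives the robot as it stands. The module is installed in compiled form; this text tells all that it offers.
- The arm moves only by the tool step_arm, never from a script. Its argument "rows" is a list of rows, each a list of 7 numbers: the shift along the world's x, y, z in mm, then the turn, a rotation vector about the world's x, y, z in rad, then the finger opening in mm, from 0 to 85.4. A call has exactly 8 rows; each row is the pose to reach, as a shift and turn from the pose measured when the call began; what a row does not reach only later rows make up. A row lasts 1/8 s, in which the tool goes at most 62.5 mm and 10.7 degrees, less where a joint would pass 70% of its speed; a pose out of reach is approached as far as the arm can. A call with a gripper value outside its range is refused whole. The fingers move at their own pace and stop on an object; "force" is the grip in N (left out, the last holds). Time passes only in rows, so rows that repeat a pose let the fingers close, or fill a call up. It gives the time, the measured TCP pose, the force and the opening at its end, in the units of the state.
- r.sense(): the state, without advancing time (a new reading comes with each control period).
- vision.grab_frame(name): name is "scene" or "top" or "wrist"; returns (picture, depth): 400x640x3 uint8, red, green, blue; 400x640 float32, mm along the optical axis (not along the pixel's ray), 0 where there is no reading.
- vision.camera_info(name): a dict with "K" (3x3 intrinsics, pixels), "distortion" ([k1, k2, p1, p2, k3] as OpenCV has them; the pictures are not rectified), "origin" and "attitude" of the camera in the world; the wrist camera has in their place "tool_from_camera" (4x4, takes a point from camera to tool coordinates, whose origin is the TCP and whose axes are the tool frame's). Camera axes: x right, y down, z forward; pixel columns grow to the right and rows downward; lengths in mm; the calibration is good to about 2 mm. A picture is of the moment at which its call begins: read the wrist's pose just before it. camera_info takes no time and is no camera call.
- order.sign_off(): hands the job in, once; it reports no verdict.
The state is a dict: "clock": time; "qpos": joint angles; "qvel": joint speeds; "joint_efforts": joint torques, N m; "eef_pos": TCP position; "tcp_rot": TCP orientation; "contact_force": force on the tool from outside, world axes, zero at the start; "wrist_torque": the same for the moment, N m; "opening": opening from 0.0 (shut) to 1.0 (fully open).
Only numpy, scipy, OpenCV 4.12 (cv2) and the standard library are available. Lean on these libraries where they do the work, as an engineer would, in place of code of your own. Each camera call takes 0.05 s, during which the arm holds its last target.

## Working session

There is one attempt and no reset: what is moved stays moved. The work goes in short steps, Python scripts to look and compute and a tool call to move; the robot and the scene stay as the last step left them, time stands still between calls to the robot, and variables do not carry over. Pictures are saved under pics/ and viewed, and the job is handed in when it is done.

Besides the shell and the picture viewer there is one more tool, called after "Emit:" by a JSON object that holds its "fn" and its "kwargs", one argument or row to a line. step_arm: Moves the arm, as the interface text tells. Its arguments: {"type":"object","properties":{"rows":{"type":"array"},"force":{"type":"number"}},"required":["rows"]}

```bash
mkdir -p pics; python3 - <<'E'
from rig import r, vision, order
import cv2, numpy as np
for n in("scene","top"):
    p,d=vision.grab_frame(n); cv2.imwrite(f"pics/{n}0.png",p[:,:,::-1]); np.savez(f"{n}0.npz",p=p,d=d)
    print(n,vision.camera_info(n))
print(vision.camera_info("wrist"), r.grip_point_offset)
print(r.sense())
E
```

```text
scene {'K': array([[382.95234736,   0.        , 322.61279338],
       [  0.        , 382.95234736, 193.01298178],
       [  0.        ,   0.        ,   1.        ]]), 'distortion': array([0.03013038, 0.        , 0.        , 0.        , 0.        ]), 'origin': array([1077.761444  ,  452.04020422,  544.63910891]), 'attitude': array([-2.18207316, -0.01498989,  2.30174875])}
top {'K': array([[386.52153682,   0.        , 322.13336464],
       [  0.        , 386.52153682, 195.03624879],
       [  0.        ,   0.        ,   1.        ]]), 'distortion': array([-0.0572451,  0.       ,  0.       ,  0.       ,  0.       ]), 'origin': array([397.27924069,  -2.33856298, 933.51981617]), 'attitude': array([-2.94527855,  0.01854118, -1.56229419])}
{'K': array([[289.20566566,   0.        , 315.89236403],
       [  0.        , 289.20566566, 200.06315517],
       [  0.        ,   0.        ,   1.        ]]), 'distortion': array([-0.01990147,  0.        ,  0.        ,  0.        ,  0.        ]), 'tool_from_camera': array([[-6.17208077e-05, -3.24236591e-01,  9.45976019e-01,
        -1.41802795e+02],
   
[... 229 characters left out ...]
      1.00000000e+00]])} -18.700000000000003
{'clock': 0.1, 'qpos': array([-1.23241614e+00,  3.53584774e-01,  1.63403377e+00,  2.06244763e-05,
        1.15518251e+00, -2.40325663e-03]), 'qvel': array([ 0.001349  , -0.00140604, -0.00147206,  0.00034823,  0.00178609,
        0.00013708]), 'joint_efforts': array([ 6.67991844e-04, -6.06356335e+01, -3.42818892e+01,  7.32999069e-05,
        3.97709911e-03, -2.17658373e-05]), 'eef_pos': array([ 208.76028971, -588.67343746,  230.6441917 ]), 'tcp_rot': array([3.12358446, 1.56958777, 1.89356324]), 'contact_force': array([0.61916673, 0.39918637, 0.5762348 ]), 'wrist_torque': array([-0.01549056,  0.00632482, -0.00369241]), 'opening': 0.9996909740504167}
```

View pics/scene0.png

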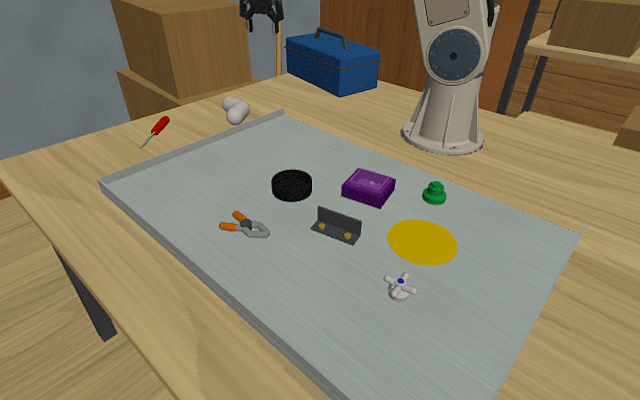

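View pics/top0.png

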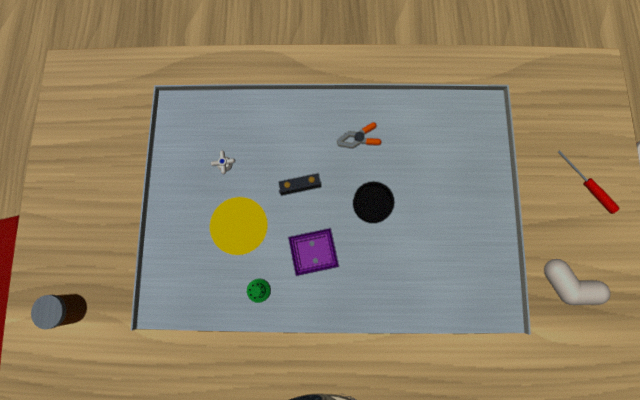

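The top view shows the cap at about (373,202), the yellow spot at (239,226), the divider at (300,184) and the bins at (314,252). The faucet is at (223,161), the sprinkler at (258,290) and the clamp at (360,136). Next I'll measure them.

```bash
cat > h.py <<'E'
from rig import r, vision, order
import cv2, numpy as np
from scipy.spatial.transform import Rotation as R
def rays(name,uv,T=None):
    c=vision.camera_info(name)
    n=cv2.undistortPoints(np.asarray(uv,float).reshape(-1,1,2),c["K"],c["distortion"]).reshape(-1,2)
    d=np.c_[n,np.ones(len(n))]
    if name=="wrist":
        M=T@c["tool_from_camera"]; return M[:3,3],d@M[:3,:3].T
    return c["origin"],d@R.from_euler("xyz",c["attitude"]).as_matrix().T
def plane(name,uv,z,T=None):
    o,d=rays(name,uv,T); return o+d*((z-o[2])/d[:,2])[:,None]
def pts(name,uv,depth,T=None):
    o,d=rays(name,uv,T); uv=np.asarray(uv,int); return o+d*depth[uv[:,1],uv[:,0]][:,None]
def big(m):
    cs,_=cv2.findContours(m.astype(np.uint8),cv2.RETR_EXTERNAL,cv2.CHAIN_APPROX_NONE)
    return max(cs,key=cv2.contourArea).reshape(-1,2)
def tool():
    s=r.sense();T=np.eye(4);T[:3,:3]=R.from_euler("xyz",s["tcp_rot"]).as_matrix();T[:3,3]=s["eef_pos"];return T,s
E
cat > m.py <<'E'
from h import *
for n in("top","scene"):
    f=np.load(n+"0.npz");p,d=f["p"],f["d"]
    hsv=cv2.cvtColor(p,cv2.COLOR_RGB2HSV);H,S,V=[hsv[...,i].astype(int) for i in range(3)]
    g=np.array([[450,300],[450,250],[250,300],[200,130]]) if n=="top" else np.array([[330,280],[250,260],[420,340],[230,160]])
    print(n,"shelf z",pts(n,g,d).round(1).tolist())
    z0=np.median(pts(n,g,d)[:,2])
    roi=np.zeros_like(V,bool)
    if n=="top": roi[95:320,160:505]=1
    else: roi[150:310,200:480]=1
    for nm,m,z in(("spot",(H>18)&(H<32)&(S>180)&(V>120),0),("purple",(H>125)&(H<160)&(S>100),32),("green",(H>45)&(H<85)&(S>120),20)):
        c=big(m&roi); e=cv2.fitEllipse(c); print(nm,len(c),np.round(e[0],1),np.round(e[1],1),end=" ")
        P=plane(n,c,z0+z); (cc,rr)=cv2.minEnclosingCircle(P[:,:2].astype(np.float32)); print("circ",np.round(cc,1),round(rr,1),"rect",[np.round(q,1).tolist() if not np.isscalar(q) else round(q,1) for q in cv2.minAreaRect(P[:,:2].astype(np.float32))])
    m=(V<70)&roi
    cs,_=cv2.findContours(m.astype(np.uint8),cv2.RETR_EXTERNAL,cv2.CHAIN_APPROX_NONE)
    for c in cs:
        if cv2.contourArea(c)<60: continue
        c=c.reshape(-1,2)
        for z in (0,32,40):
            P=plane(n,c,z0+z)[:,:2].astype(np.float32);cc,rr=cv2.minEnclosingCircle(P);q=cv2.minAreaRect(P);print("dark",c.mean(0).round(),"z",z,np.round(cc,1),round(rr,1),np.round(q[0],1),np.round(q[1],1),round(q[2],1))
E
python3 m.py
```

```text
top shelf z [[334.7, -278.8, 22.9], [448.8, -285.1, 19.9], [331.1, 180.3, 21.5], [745.5, 326.9, 18.6]]
spot 159 [238.1 225.5] [54.9 57.5] circ [504.5 216.9] 68.9 rect [[503.9, 216.1], [135.4, 135.3], 47.0]
purple 156 [312.8 251.7] [44.8 50.1] circ [441.4  35.9] 63.6 rect [[442.4, 35.3], [88.0, 97.6], 12.5]
green 65 [258.  290.2] [22.4 23. ] circ [354.9 159.1] 26.8 rect [[353.9, 159.1], [51.1, 50.2], 1.8]
dark [373. 202.] z 0 [ 562.9 -106.2] 50.7 [ 562.8 -106.1] [97.4 96.3] 0.3
dark [373. 202.] z 32 [ 557.1 -102.6] 48.9 [ 557.  -102.4] [94. 93.] 0.3
dark [373. 202.] z 40 [ 555.6 -101.7] 48.5 [ 555.5 -101.5] [93.1 92.1] 0.3
dark [299. 184.] z 0 [607.1  72.3] 51.5 [605.4  71.6] [ 34.1 100.2] 12.3
dark [299. 184.] z 32 [599.7  69.7] 49.7 [598.1  69. ] [32.9 96.6] 12.3
dark [299. 184.] z 40 [597.9  69.1] 49.3 [596.3  68.4] [32.6 95.8] 12.3
dark [359. 136.] z 0 [727.8 -74.6] 13.0 [727.4 -72.9] [22.3 23.6] 89.2
dark [359. 136.] z 32 [716.2 -72.1] 12.5 [715.9 -70.5] [21.6 22.8] 89.2
dark [359. 136.] z 40 [713.3 -71.4] 12.4 [713.  -69.8] [21.4 22.6] 89.2
scene shelf z [[710.1, 150.8, 21.2], [
[... 550 characters left out ...]
17.8 [742.3 -42.6] [34.  20.1] 56.5
dark [337. 225.] z 0 [583.8  55.1] 71.5 [585.1  55.6] [ 77.9 122.3] 12.5
dark [337. 225.] z 32 [614.   79.3] 67.1 [615.2  79.8] [ 73.1 114.8] 12.5
dark [337. 225.] z 40 [621.5  85.4] 66.0 [622.8  85.9] [ 72. 113.] 12.5
dark [370. 196.] z 0 [428.7  33. ] 73.7 [427.   24.7] [118.8 114. ] 12.3
dark [370. 196.] z 32 [468.4  58.7] 69.2 [466.8  50.8] [111.6 107. ] 12.3
dark [370. 196.] z 40 [478.3  65.1] 68.1 [476.8  57.4] [109.8 105.3] 12.3
dark [292. 185.] z 0 [ 542.3 -122.1] 69.9 [ 543.  -121.9] [136.3  99.2] 43.3
dark [292. 185.] z 32 [575.1 -87. ] 65.6 [575.7 -86.8] [128.   93.2] 43.3
dark [292. 185.] z 40 [583.2 -78.2] 64.6 [583.9 -78. ] [125.9  91.7] 43.3
```

```bash
python3 - <<'E'
from h import *
T,s=tool(); print(T.round(3))
a=np.radians(12.4); gx=np.array([np.cos(a),np.sin(a),0]); gy=np.array([-np.sin(a),np.cos(a),0])
for sg in(1,-1):
    x=np.array([0,0,-1.]); y=sg*-gy; Rt=np.c_[x,y,np.cross(x,y)]
    print(sg,R.from_matrix(Rt@T[:3,:3].T).as_rotvec().round(3))
g=np.array([536.8,56.4]); print("gate->world start y=-159", g+gy[:2]*-159)
E
```

```text
[[-0.00000e+00  9.42000e-01  3.34000e-01  2.08760e+02]
 [ 1.00000e-03  3.34000e-01 -9.42000e-01 -5.88673e+02]
 [-1.00000e+00  0.00000e+00 -1.00000e-03  2.30644e+02]
 [ 0.00000e+00  0.00000e+00  0.00000e+00  1.00000e+00]]
1 [-1.000e-03  1.000e-03 -1.695e+00]
-1 [-1.000e-03 -1.000e-03  1.446e+00]
gate->world start y=-159 [570.94291702 -98.89089226]
```

Emit:
{"fn": "step_arm", "kwargs": {
  "rows": [
    [20, 35, 0, 0, 0, 0.1, 0],
    [42, 70, 0, 0, 0, 0.2, 0],
    [64, 105, 0, 0, 0, 0.3, 0],
    [84, 140, 0, 0, 0, 0.4, 0],
    [106, 175, 0, 0, 0, 0.5, 0],
    [128, 210, 0, 0, 0, 0.6, 0],
    [148, 247, 0, 0, 0, 0.7, 0],
    [170, 285, 0, 0, 0, 0.75, 0]
  ]
}}

```text
clock: 1.1
eef_pos: [379.1, -302.3, 230.4]
tcp_rot: [3.093, 1.569, 2.615]
contact_force: [1.3, -0.7, 0.6]
opening: 0.003
```

Emit:
{"fn": "step_arm", "kwargs": {
  "rows": [
    [22, 36, 0, 0, 0, 0.1, 0],
    [44, 72, 0, 0, 0, 0.2, 0],
    [66, 108, 0, 0, 0, 0.3, 0],
    [88, 144, 0, 0, 0, 0.4, 0],
    [110, 180, 0, 0, 0, 0.5, 0],
    [132, 216, 0, 0, 0, 0.6, 0],
    [154, 252, 0, 0, 0, 0.696, 0],
    [171, 284, 0, 0, 0, 0.696, 0]
  ]
}}

```text
clock: 2.1
eef_pos: [550.6, -16.9, 230.2]
tcp_rot: [3.044, 1.569, -3.02]
contact_force: [0.3, 0.2, 0.6]
opening: -0.001
```

```bash
python3 - <<'E'
from h import *
T,s=tool(); p,d=vision.grab_frame("wrist"); cv2.imwrite("pics/w1.png",p[:,:,::-1]); np.savez("w1.npz",p=p,d=d,T=T)
print(T.round(3),s["clock"],s["opening"],s["contact_force"])
E
```

```text
[[-2.00000e-03 -2.18000e-01  9.76000e-01  5.50598e+02]
 [-0.00000e+00  9.76000e-01  2.18000e-01 -1.69080e+01]
 [-1.00000e+00  0.00000e+00 -2.00000e-03  2.30158e+02]
 [ 0.00000e+00  0.00000e+00  0.00000e+00  1.00000e+00]] 2.1 -0.0005426495492577346 [0.27501471 0.22600075 0.64185724]
```

View pics/w1.png

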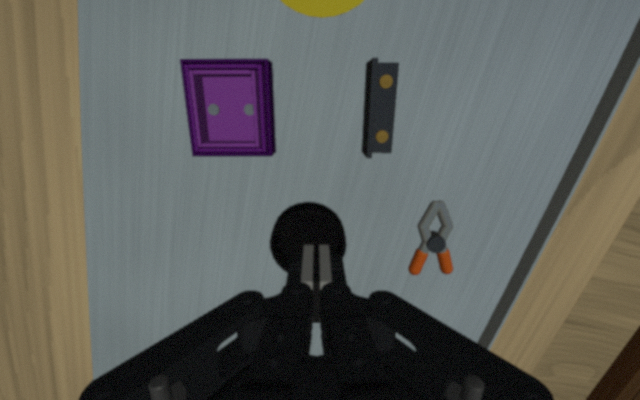

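```bash
python3 - <<'E'
import cv2
p=cv2.imread("pics/w1.png")[40:175,170:410]; cv2.imwrite("pics/w1c.png",cv2.resize(p,None,fx=3.3,fy=3.3,interpolation=cv2.INTER_CUBIC))
E
```

```text
(no output)
```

View pics/w1c.png

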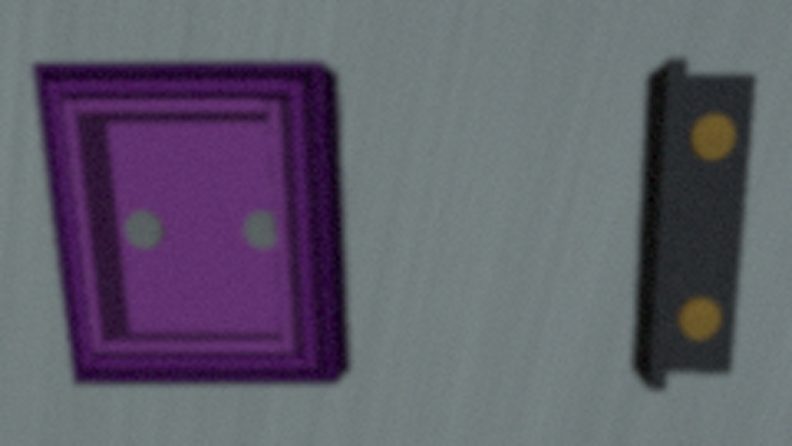

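```bash
python3 - <<'E'
from h import *
f=np.load("w1.npz");p,d,T=f["p"],f["d"],f["T"]
L=cv2.cvtColor(p,cv2.COLOR_RGB2GRAY).astype(float)
B=[];D=[]
for v in range(70,145):
    row=L[v]
    bg=row[290:350].mean()
    def cross(us,lev):
        for a,b in zip(us[:-1],us[1:]):
            if row[b]<lev: return a+(b-a)*(row[a]-lev)/(row[a]-row[b])
    dk=row[262:280].min(); B.append((cross(range(310,255,-1),(bg+dk)/2),v))
    dk=row[362:372].min(); D.append((cross(range(330,380),(bg+dk)/2),v))
for E in(B,D):
    P=plane("wrist",E,21.3,T)[:,:2].astype(np.float32)
    l=cv2.fitLine(P,cv2.DIST_HUBER,0,.01,.01).ravel(); print("line",l,np.degrees(np.arctan2(l[1],l[0])),P[0],P[-1])
    a=np.radians(12.4);gx=np.array([np.cos(a),np.sin(a)])
    print("gx proj",np.median(P@gx), (P@gx)[[0,20,40,60,-1]])
# ends of objects
hsv=cv2.cvtColor(p,cv2.COLOR_RGB2HSV);m=(hsv[...,0]>125)&(hsv[...,0]<160)&(hsv[...,1]>80);m[180:]=0
P=plane("wrist",big(m),21.3,T)[:,:2]
a=np.radians(12.4);gx=np.array([np.cos(a),np.sin(a)]);gy=np.array([-gx[1],gx[0]])
print("bins gy",(P@gy).min(),(P@gy).max())
# spot edge, cap top edge
m=(L<60); m[240:]=0; m[:190]=0; m[:,:255]=0; m[:,365:]=0
c=big(m); P=plane("wrist",c[c[:,1]<236],53.3,T)[:,:2]
A=np.c_[2*P,np.ones(len(P))];x=np.linalg.lstsq(A,(P**2).sum(1),rcond=None)[0];print("cap fit",x[:2],np.sqrt(x[2]+x[:2]@x[:2]),len(P))
g=np.array([[320,100],[320,180],[200,250],[430,330]]);print(pts("wrist",g,d,T).round(1).tolist())
E
```

```text
line [ 2.1403836e-01 -9.7682524e-01  4.8630493e+02  4.1365601e+01] -77.64088 [476.34964   86.058784] [494.14175    5.999163]
gx proj 483.83827221333576 [483.71734932 483.65525821 483.77530918 483.78029426 483.90278511]
line [ 2.1718700e-01 -9.7613001e-01  5.8631604e+02  7.3355667e+01] -77.45613 [578.3687  108.85856] [596.06085   28.816935]
gx proj 588.3693367343303 [588.25246722 588.30516615 588.293627   588.29783481 588.34412427]
bins gy -113.7569385436277 -6.936269138334935
cap fit [556.23613854 -89.01985158] 42.86464290521768 97
[[535.9, 66.8, 19.0], [557.1, -26.2, 19.8], [418.2, -159.1, 19.6], [584.9, 2.6, 295.5]]
```

Emit:
{"fn": "step_arm", "kwargs": {
  "rows": [
    [1, -15, -15, 0, 0, 0, 0],
    [2, -30, -30, 0, 0, 0, 0],
    [3, -45, -45, 0, 0, 0, 0],
    [4, -60, -60, 0, 0, 0, 0],
    [5, -75, -75, 0, 0, 0, 0],
    [6, -86, -95, 0, 0, 0, 0],
    [6, -86, -115, 0, 0, 0, 0],
    [6, -86, -135, 0, 0, 0, 0]
  ]
}}

```text
clock: 3.15
eef_pos: [558.3, -101.0, 94.1]
tcp_rot: [1.556, 1.569, 1.774]
contact_force: [0.8, -0.1, 0.6]
opening: 0.002
```

```bash
python3 - <<'E'
from h import *
T,s=tool(); p,d=vision.grab_frame("wrist"); cv2.imwrite("pics/w2.png",p[:,:,::-1]); p2,_=vision.grab_frame("scene"); cv2.imwrite("pics/s2.png",cv2.resize(p2[140:260,200:400,::-1],None,fx=3.5,fy=3.5))
print(s["clock"],s["eef_pos"],s["contact_force"])
E
```

```text
3.15 [ 558.25898886 -100.99378339   94.07925679] [ 0.81882149 -0.13499016  0.60372031]
```

View pics/w2.png

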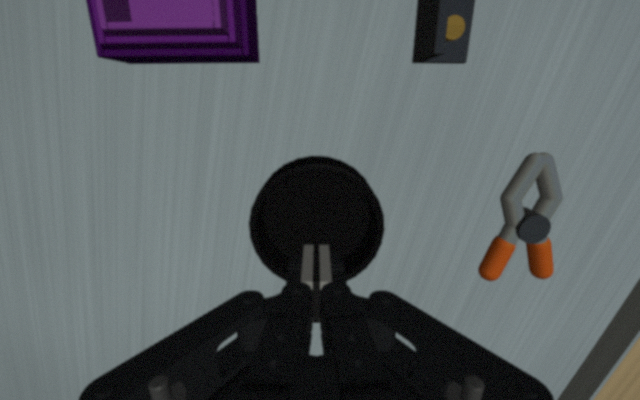

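View pics/s2.png

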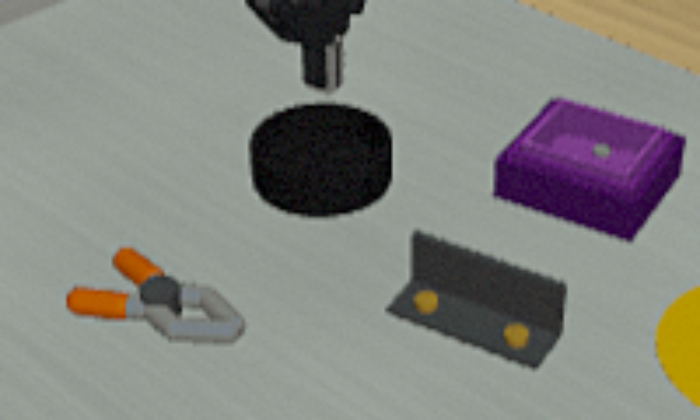

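The wrist view shows the cap at about (317,222), with the fingertips at (316,250) over it. The scene view shows the fingers above the cap. I'll measure the rim from the wrist view.

```bash
cat > cap.py <<'E'
from h import *
a=np.radians(12.4);gx=np.array([np.cos(a),np.sin(a)]);gy=np.array([-gx[1],gx[0]])
def rel(p): p=np.asarray(p)[:2]; return np.array([p@gx-536.1,p@gy+60])
def capfit(p,T,u0,u1,v0,vmax,lev=75,z=53.3):
    L=cv2.cvtColor(p,cv2.COLOR_RGB2GRAY); m=L<lev; m[:v0]=0; m[vmax+3:]=0; m[:,:u0]=0; m[:,u1:]=0
    c=big(m); c=c[c[:,1]<vmax]; P=plane("wrist",c,z,T)[:,:2]
    # rim top silhouette: fit circle of fixed R=48 by least squares
    from scipy.optimize import least_squares
    s=least_squares(lambda x:np.hypot(*(P-x[:2]).T)-x[2],[*P.mean(0),48],loss="soft_l1").x
    return s,np.abs(np.hypot(*(P-s[:2]).T)-s[2]).max(),len(P)
E
python3 - <<'E'
from cap import *
T,s=tool(); p=cv2.imread("pics/w2.png")[:,:,::-1].copy()
for vm in(215,235,255):
    s_,e,n=capfit(p,T,200,420,130,vm); print(s_,e,n,"rel",rel(s_))
print("tcp rel",rel(s["eef_pos"]))
E
```

```text
[554.80014216 -93.41663346  43.1002636 ] 1.5560546551862942 169 rel [ -14.30193249 -150.37262628]
[555.28883936 -95.51113643  44.8614056 ] 1.861058301112429 209 rel [ -14.27439926 -152.52320981]
[555.57084717 -96.87678182  45.87836969] 2.1469536955468413 249 rel [ -14.29222236 -153.91755485]
tcp rel [ -13.94147385 -157.62539006]
```

Emit:
{"fn": "step_arm", "kwargs": {
  "rows": [
    [0, 0, -10, 0, 0, 0, 0],
    [0, 0, -20, 0, 0, 0, 0],
    [0, 0, -29, 0, 0, 0, 0],
    [0, 0, -37, 0, 0, 0, 0],
    [0, 0, -44, 0, 0, 0, 0],
    [0, 0, -50, 0, 0, 0, 0],
    [0, 0, -55, 0, 0, 0, 0],
    [0, 0, -57, 0, 0, 0, 0]
  ]
}}

```text
clock: 4.25
eef_pos: [556.6, -100.4, 35.6]
tcp_rot: [2.415, 1.566, 2.634]
contact_force: [-0.2, -0.5, 0.5]
opening: 0.003
```

Emit:
{"fn": "step_arm", "kwargs": {
  "rows": [
    [-0.6, 3, 0, 0, 0, 0, 0],
    [-1.3, 6, 0, 0, 0, 0, 0],
    [-2, 9, 0, 0, 0, 0, 0],
    [-2.6, 12, 0, 0, 0, 0, 0],
    [-3.3, 15, 0, 0, 0, 0, 0],
    [-4, 18, 0, 0, 0, 0, 0],
    [-4.6, 21, 0, 0, 0, 0, 0],
    [-5.3, 24, 0, 0, 0, 0, 0]
  ]
}}

```text
clock: 5.25
eef_pos: [551.3, -76.2, 35.6]
tcp_rot: [2.411, 1.566, 2.629]
contact_force: [-0.1, 0.4, 0.4]
opening: 0.0
```

```bash
python3 - <<'E'
from cap import *
T,s=tool(); p,d=vision.grab_frame("wrist"); cv2.imwrite("pics/w3.png",p[:,:,::-1])
print(s["clock"],s["eef_pos"],rel(s["eef_pos"]),s["contact_force"],T[:3,0].round(4))
E
```

```text
5.25 [551.30269305 -76.23248662  35.56252699] [ -14.02775068 -132.83832056] [-0.1246813   0.41228148  0.38339562] [-0.0044  0.0024 -1.    ]
```

View pics/w3.png

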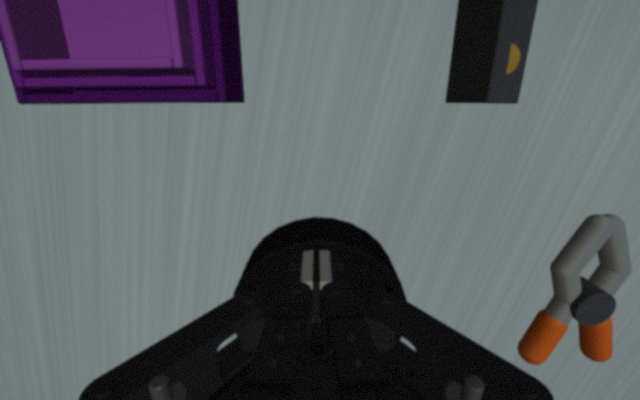

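Emit:
{"fn": "step_arm", "kwargs": {
  "rows": [
    [-0.8, 4, 0, 0, 0, 0, 0],
    [-1.5, 7, 0, 0, 0, 0, 0],
    [-1.2, 11, 0, 0, 0, 0, 0],
    [-0.7, 15, 0, 0, 0, 0, 0],
    [-0.2, 19, 0, 0, 0, 0, 0],
    [0.3, 23, 0, 0, 0, 0, 0],
    [0.9, 27, 0, 0, 0, 0, 0],
    [1.4, 31, 0, 0, 0, 0, 0]
  ]
}}

```text
clock: 6.3
eef_pos: [552.6, -44.7, 35.5]
tcp_rot: [2.412, 1.566, 2.631]
contact_force: [-0.5, -1.8, 0.3]
opening: 0.003
```

```bash
cat > look.py <<'E'
from cap import *
import sys
k=sys.argv[1]
T,s=tool(); p,d=vision.grab_frame("wrist"); cv2.imwrite(f"pics/w{k}.png",p[:,:,::-1])
print(s["clock"],s["eef_pos"].round(1),"tcp rel",rel(s["eef_pos"]).round(1),s["contact_force"].round(1))
if len(sys.argv)>2:
    p2,_=vision.grab_frame("top"); cv2.imwrite(f"pics/t{k}.png",cv2.resize(p2[120:320,200:440,::-1],None,fx=3,fy=3))
    p2,_=vision.grab_frame("scene"); cv2.imwrite(f"pics/s{k}.png",cv2.resize(p2[130:300,230:480,::-1],None,fx=3,fy=3))
E
python3 look.py 4 1
```

```text
6.3 [552.6 -44.7  35.5] tcp rel [  -6.  -102.3] [-0.5 -1.8  0.3]
```

View pics/w4.png

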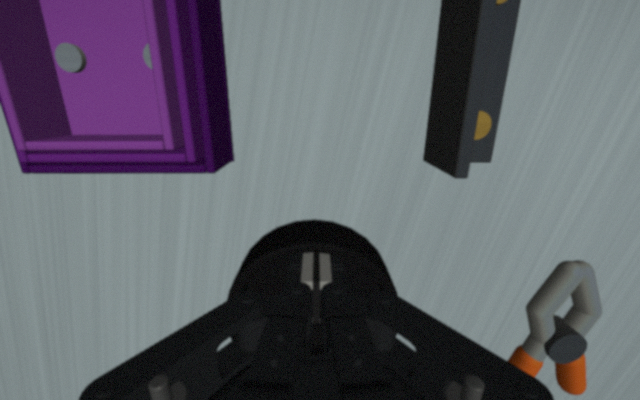

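View pics/s4.png

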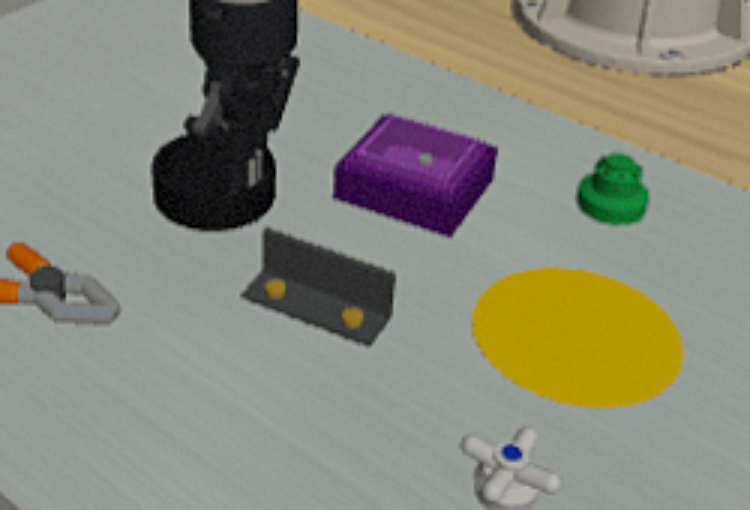

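View pics/t4.png

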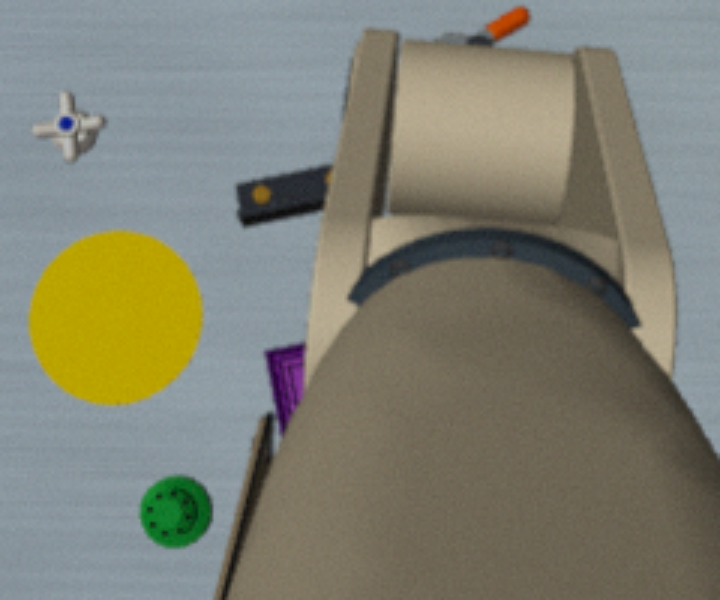

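```bash
cat >> cap.py <<'E'
def front(p,T,span=(255,378),v0=190,lev=75):
    """front base edge of the cap, per column, at shelf height; circle of R 48"""
    from scipy.optimize import least_squares
    L=cv2.GaussianBlur(cv2.cvtColor(p,cv2.COLOR_RGB2GRAY),(3,3),0).astype(float); E=[]
    for u in range(*span):
        col=L[:,u]
        for v in range(v0,300):
            if col[v]<lev:
                E.append((u,v-1+(col[v-1]-lev)/(col[v-1]-col[v]))); break
    E=np.array(E); P=plane("wrist",E,21.3,T)[:,:2]
    out=[]
    x0=P[np.argmax(P@gy)]-48*gy
    s=least_squares(lambda x:np.hypot(*(P-x).T)-48,x0,loss="soft_l1"); 
    return s.x,np.abs(s.fun).max(),E[:,1].min(),len(P)
E
python3 - <<'E'
from cap import *
T,s=tool()
for k,sp in((4,(250,375)),(4,(270,355))):
    c,e,v,n=front(cv2.imread(f"pics/w{k}.png")[:,:,::-1].copy(),T,sp); print(c,rel(c),e,v,n,"tcp",rel(s["eef_pos"]))
E
```

```text
[556.91462972 -74.46014509] [  -8.16614337 -132.31240476] 0.31332934211757646 219.3783783783784 125 tcp [  -6.05691173 -102.23935433]
[556.9106069  -74.39961031] [  -8.15707339 -132.25241828] 0.19704308399185777 219.3783783783784 85 tcp [  -6.05691173 -102.23935433]
```

Emit:
{"fn": "step_arm", "kwargs": {
  "rows": [
    [0.8, 4, 0, 0, 0, 0, 0],
    [1.5, 8, 0, 0, 0, 0, 0],
    [2, 12, 0, 0, 0, 0, 0],
    [2, 16, 0, 0, 0, 0, 0],
    [2, 20, 0, 0, 0, 0, 0],
    [1.8, 24, 0, 0, 0, 0, 0],
    [1.6, 27, 0, 0, 0, 0, 0],
    [1.4, 30, 0, 0, 0, 0, 0]
  ]
}}

```text
clock: 7.45
eef_pos: [553.9, -14.4, 35.5]
tcp_rot: [2.405, 1.565, 2.624]
contact_force: [0.2, -0.4, 0.9]
opening: 0.001
```

```bash
python3 look.py 5; python3 - <<'E'
from cap import *
T,s=tool()
c,e,v,n=front(cv2.imread("pics/w5.png")[:,:,::-1].copy(),T,(265,365)); print(c,rel(c),e,v,n)
E
```

```text
7.45 [553.9 -14.4  35.5] tcp rel [  1.7 -73. ] [ 0.2 -0.4  0.9]
[557.44203625 -44.13765536] [  -1.13973028 -102.81052245] 0.2636523622965541 219.24324324324326 100
```

View pics/w5.png

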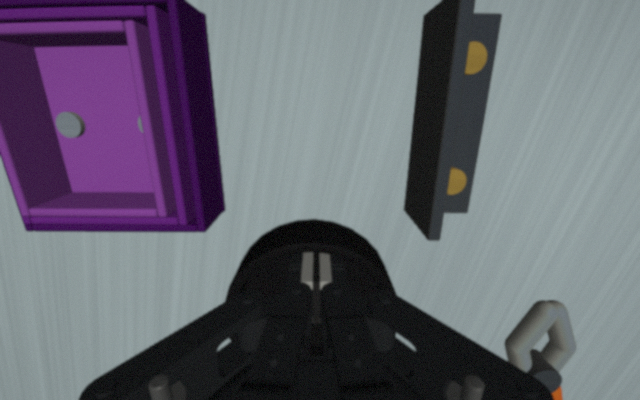

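```bash
cat >> cap.py <<'E'
def walls(p,T,vs):
    L=cv2.GaussianBlur(cv2.cvtColor(p,cv2.COLOR_RGB2GRAY),(3,3),0).astype(float); o=[]
    for v in vs:
        row=L[v]; lev=80
        a=next((u for u in range(315,120,-1) if row[u]<lev),None); b=next((u for u in range(315,520) if row[u]<lev),None)
        if a is None or b is None: continue
        a+= (lev-row[a])/(row[a+1]-row[a]); b-=(lev-row[b])/(row[b-1]-row[b])
        P=plane("wrist",[(a,v),(b,v)],21.3,T)[:,:2]; o.append((rel(P[0])[0],rel(P[1])[0],rel(P[1])[1]))
    return np.array(o)
E
python3 - <<'E'
from cap import *
T,s=tool(); print(walls(cv2.imread("pics/w5.png")[:,:,::-1].copy(),T,range(40,208,20)).round(1))
E
```

```text
[[-51.6  52.   39.2]
 [-51.6  51.9  30.3]
 [-51.6  52.   21.1]
 [-51.6  52.   11.6]
 [-51.6  52.    1.6]
 [-51.6  52.   -8.7]
 [-51.6  52.1 -19.5]
 [-51.7  52.1 -30.7]
 [-51.7  52.  -42.5]]
```

Emit:
{"fn": "step_arm", "kwargs": {
  "rows": [
    [-0.3, 4, 0, 0, 0, 0, 0],
    [-1, 8, 0, 0, 0, 0, 0],
    [-1.8, 12, 0, 0, 0, 0, 0],
    [-2.6, 16, 0, 0, 0, 0, 0],
    [-3.5, 20, 0, 0, 0, 0, 0],
    [-4.3, 24, 0, 0, 0, 0, 0],
    [-5, 27, 0, 0, 0, 0, 0],
    [-5.6, 30, 0, 0, 0, 0, 0]
  ]
}}

```text
clock: 8.5
eef_pos: [548.2, 16.0, 35.5]
tcp_rot: [2.386, 1.565, 2.605]
contact_force: [-0.2, -0.9, -0.8]
opening: -0.003
```

```bash
python3 look.py 6; python3 - <<'E'
from cap import *
T,s=tool(); p=cv2.imread("pics/w6.png")[:,:,::-1].copy()
c,e,v,n=front(p,T,(265,365)); print(c,rel(c),e,v,n)
print(walls(p,T,range(20,200,40)).round(1))
E
```

```text
8.5 [548.2  16.   35.5] tcp rel [  2.8 -42.1] [-0.2 -0.9 -0.8]
[554.5117368  -13.62492394] [  2.55048884 -72.38034473] 0.28824326426126134 220.12820512820514 100
[[-51.7  52.   42.6]
 [-51.8  52.   22.3]
 [-51.8  52.1   0.3]]
```

View pics/w6.png

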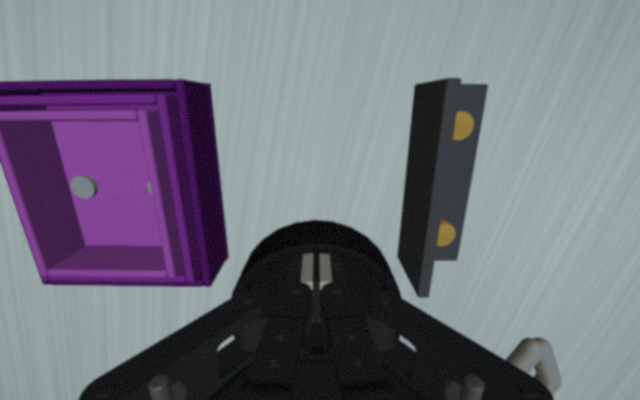

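Emit:
{"fn": "step_arm", "kwargs": {
  "rows": [
    [-1.5, 2.8, 0, 0, 0, 0, 0],
    [-3, 5.6, 0, 0, 0, 0, 0],
    [-4.3, 8.4, 0, 0, 0, 0, 0],
    [-5.5, 11.2, 0, 0, 0, 0, 0],
    [-6.1, 14.1, 0, 0, 0, 0, 0],
    [-6.8, 17, 0, 0, 0, 0, 0],
    [-7.4, 20, 0, 0, 0, 0, 0],
    [-8.1, 22.8, 0, 0, 0, 0, 0]
  ]
}}

```text
clock: 9.55
eef_pos: [540.0, 39.3, 35.5]
tcp_rot: [2.373, 1.565, 2.592]
contact_force: [-0.3, -1.6, 0.1]
opening: 0.003
```

```bash
python3 look.py 7; python3 - <<'E'
from cap import *
T,s=tool(); p=cv2.imread("pics/w7.png")[:,:,::-1].copy()
c,e,v,n=front(p,T,(265,365)); print(c,rel(c),e,v,n)
print(walls(p,T,range(90,200,30)).round(1))
E
```

```text
9.55 [540.   39.3  35.5] tcp rel [ -0.3 -17.6] [-0.3 -1.6  0.1]
[547.79588505   9.78027019] [  1.01722463 -48.07900983] 0.2610847199522439 220.56410256410257 100
[[-51.8  51.9  41.5]
 [-51.8  52.   24.8]]
```

View pics/w7.png

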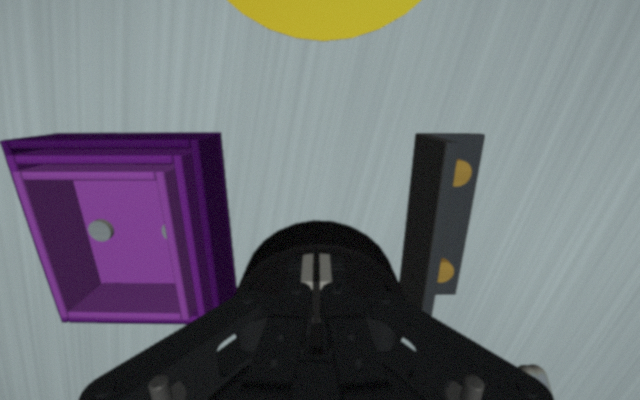

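Emit:
{"fn": "step_arm", "kwargs": {
  "rows": [
    [-0.9, 4.3, 0, 0, 0, 0, 0],
    [-1.9, 8.6, 0, 0, 0, 0, 0],
    [-2.8, 12.9, 0, 0, 0, 0, 0],
    [-3.8, 17.2, 0, 0, 0, 0, 0],
    [-4.7, 21.5, 0, 0, 0, 0, 0],
    [-5.6, 25.8, 0, 0, 0, 0, 0],
    [-6.6, 30.1, 0, 0, 0, 0, 0],
    [-7.5, 34.4, 0, 0, 0, 0, 0]
  ]
}}

```text
clock: 10.6
eef_pos: [532.4, 74.2, 35.5]
tcp_rot: [2.366, 1.565, 2.585]
contact_force: [0.2, -0.7, 0.1]
opening: 0.003
```

```bash
python3 look.py 8; python3 - <<'E'
from cap import *
T,s=tool(); p=cv2.imread("pics/w8.png")[:,:,::-1].copy()
c,e,v,n=front(p,T,(265,365)); print(c,rel(c),e,v,n)
print(walls(p,T,[205,212]).round(1))
E
```

```text
10.6 [532.4  74.2  35.5] tcp rel [-0.2 18.2] [ 0.2 -0.7  0.1]
[539.99060163  44.98341104] [  0.95337866 -12.02100796] 0.293678264037851 220.33333333333334 100
[[-51.7  51.8  45.8]
 [-51.6  51.8  41.5]]
```

View pics/w8.png

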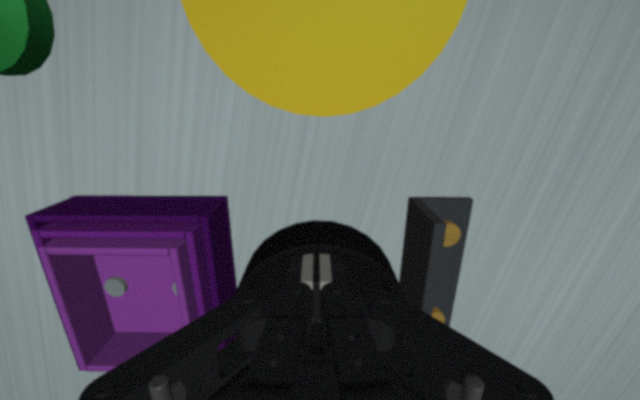

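Emit:
{"fn": "step_arm", "kwargs": {
  "rows": [
    [-1, 4.6, 0, 0, 0, 0, 0],
    [-2, 9.2, 0, 0, 0, 0, 0],
    [-3, 13.8, 0, 0, 0, 0, 0],
    [-4, 18.4, 0, 0, 0, 0, 0],
    [-5.1, 23, 0, 0, 0, 0, 0],
    [-6.1, 27.6, 0, 0, 0, 0, 0],
    [-7.1, 32.2, 0, 0, 0, 0, 0],
    [-8.1, 36.8, 0, 0, 0, 0, 0]
  ]
}}

```text
clock: 11.65
eef_pos: [524.1, 111.7, 35.5]
tcp_rot: [2.354, 1.565, 2.573]
contact_force: [0.0, -0.8, 0.5]
opening: 0.002
```

```bash
python3 look.py 9; python3 - <<'E'
from cap import *
T,s=tool(); p=cv2.imread("pics/w9.png")[:,:,::-1].copy()
c,e,v,n=front(p,T,(265,365),205); print(c,rel(c),e,v,n)
E
```

```text
11.65 [524.1 111.7  35.5] tcp rel [-0.3 56.6] [ 0.  -0.8  0.5]
[531.70378912  82.66979884] [ 0.95247742 26.56571367] 0.25695056604126165 220.06060606060606 100
```

View pics/w9.png

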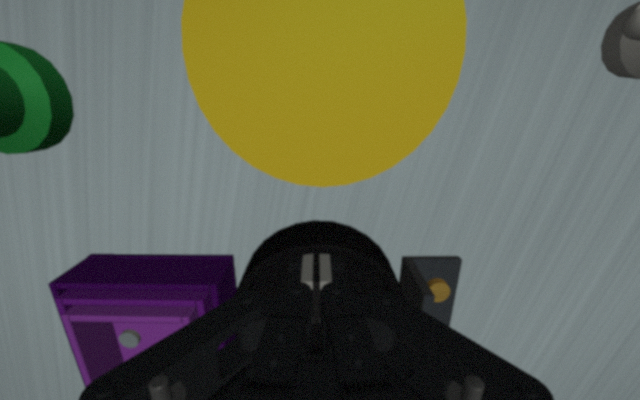

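```bash
python3 - <<'E'
from cap import *
from scipy.optimize import least_squares
T,s=tool(); p=cv2.imread("pics/w9.png")[:,:,::-1].copy()
hsv=cv2.cvtColor(p,cv2.COLOR_RGB2HSV);c=big((hsv[...,0]>18)&(hsv[...,0]<34)&(hsv[...,1]>170)&(np.arange(400)[:,None]<200))
c=c[(c[:,1]>5)]; P=plane("wrist",c,21.3,T)[:,:2]
x=least_squares(lambda x:np.hypot(*(P-x[:2]).T)-x[2],[504,217,70],loss="soft_l1").x; print("spot",x,rel(x))
E
```

```text
spot [503.60942128 217.6694202   68.20869706] [  2.50267503 164.4489547 ]
```

Emit:
{"fn": "step_arm", "kwargs": {
  "rows": [
    [-1, 4.6, 0, 0, 0, 0, 0],
    [-2, 9.2, 0, 0, 0, 0, 0],
    [-3, 13.8, 0, 0, 0, 0, 0],
    [-4, 18.4, 0, 0, 0, 0, 0],
    [-5.1, 23, 0, 0, 0, 0, 0],
    [-6.1, 27.6, 0, 0, 0, 0, 0],
    [-7.1, 32.2, 0, 0, 0, 0, 0],
    [-8.1, 36.8, 0, 0, 0, 0, 0]
  ]
}}

```text
clock: 12.7
eef_pos: [515.8, 149.2, 35.4]
tcp_rot: [2.332, 1.565, 2.552]
contact_force: [-0.5, -0.7, -0.3]
opening: 0.0
```

```bash
python3 look.py 10; python3 - <<'E'
from cap import *
T,s=tool(); p=cv2.imread("pics/w10.png")[:,:,::-1].copy()
c,e,v,n=front(p,T,(265,365),205); print(c,rel(c),e,v,n)
E
```

```text
12.7 [515.8 149.2  35.4] tcp rel [-0.3 95. ] [-0.5 -0.7 -0.3]
[523.40319849 120.32686224] [ 0.93182249 65.12675362] 0.24126067470482582 219.84615384615384 100
```

View pics/w10.png

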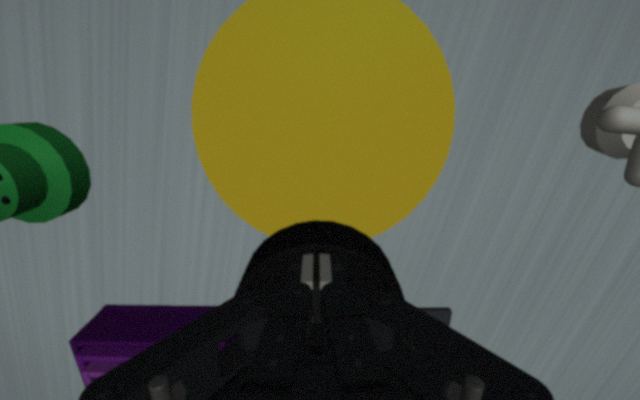

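Emit:
{"fn": "step_arm", "kwargs": {
  "rows": [
    [-1, 4.9, 0, 0, 0, 0, 0],
    [-2, 9.8, 0, 0, 0, 0, 0],
    [-2.9, 14.7, 0, 0, 0, 0, 0],
    [-3.9, 19.6, 0, 0, 0, 0, 0],
    [-4.9, 24.5, 0, 0, 0, 0, 0],
    [-5.9, 29.4, 0, 0, 0, 0, 0],
    [-6.8, 34.3, 0, 0, 0, 0, 0],
    [-7.8, 39.2, 0, 0, 0, 0, 0]
  ]
}}

```text
clock: 13.75
eef_pos: [507.8, 189.2, 35.4]
tcp_rot: [2.315, 1.565, 2.535]
contact_force: [-0.1, -0.8, 0.3]
opening: 0.0
```

Emit:
{"fn": "step_arm", "kwargs": {
  "rows": [
    [-1, 4.9, 0, 0, 0, 0, 0],
    [-2, 9.8, 0, 0, 0, 0, 0],
    [-2.9, 14.7, 0, 0, 0, 0, 0],
    [-3.9, 19.6, 0, 0, 0, 0, 0],
    [-4.9, 24.2, 0, 0, 0, 0, 0],
    [-5.9, 28.6, 0, 0, 0, 0, 0],
    [-6.6, 32.4, 0, 0, 0, 0, 0],
    [-7.2, 36, 0, 0, 0, 0, 0]
  ]
}}

```text
clock: 14.75
eef_pos: [500.6, 225.4, 35.5]
tcp_rot: [2.305, 1.565, 2.524]
contact_force: [0.8, -0.7, 0.1]
opening: -0.002
```

```bash
python3 look.py 11; python3 - <<'E'
from cap import *
T,s=tool(); p=cv2.imread("pics/w11.png")[:,:,::-1].copy()
c,e,v,n=front(p,T,(265,365),205); print(c,rel(c),e,v,n, "to go", rel([503.6,217.6])-rel(c))
E
```

```text
14.75 [500.6 225.4  35.5] tcp rel [  1.3 172.6] [ 0.8 -0.7  0.1]
[508.21539324 196.4106589 ] [  2.4361931  142.69704697] 0.25774786416150164 219.80769230769232 100 to go [ 0.04237346 21.68613003]
```

View pics/w11.png

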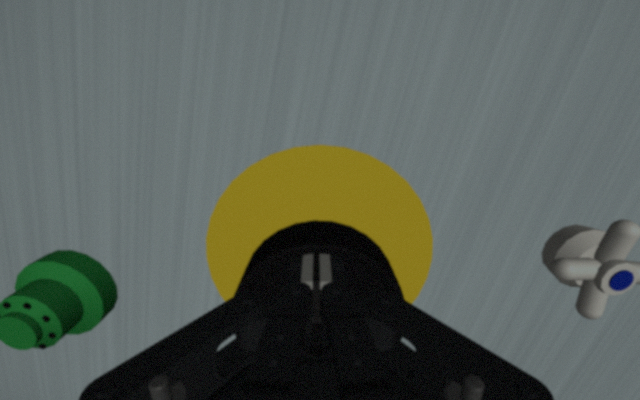

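Emit:
{"fn": "step_arm", "kwargs": {
  "rows": [
    [-0.8, 3.8, 0, 0, 0, 0, 0],
    [-1.6, 7.6, 0, 0, 0, 0, 0],
    [-2.4, 11.2, 0, 0, 0, 0, 0],
    [-3.1, 14.4, 0, 0, 0, 0, 0],
    [-3.7, 17, 0, 0, 0, 0, 0],
    [-4.2, 19, 0, 0, 0, 0, 0],
    [-4.5, 20.4, 0, 0, 0, 0, 0],
    [-4.6, 21, 0, 0, 0, 0, 0]
  ]
}}

```text
clock: 15.8
eef_pos: [496.0, 246.8, 35.5]
tcp_rot: [2.281, 1.565, 2.5]
contact_force: [-0.2, -1.0, -0.7]
opening: 0.005
```

```bash
python3 look.py 12 1; python3 - <<'E'
from cap import *
T,s=tool(); p=cv2.imread("pics/w12.png")[:,:,::-1].copy()
c,e,v,n=front(p,T,(265,365),205); print(c,rel(c),e,v,n, "to go", rel([503.6,217.6])-rel(c))
E
```

```text
15.8 [496.  246.8  35.5] tcp rel [  1.3 194.5] [-0.2 -1.  -0.7]
[503.73013986 217.4528595 ] [  2.57407429 164.21152333] 0.2254634016876409 219.88 100 to go [-0.09550773  0.17165367]
```

View pics/w12.png

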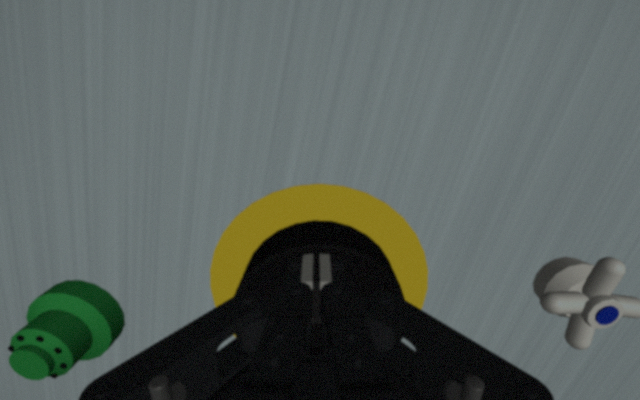

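View pics/s12.png

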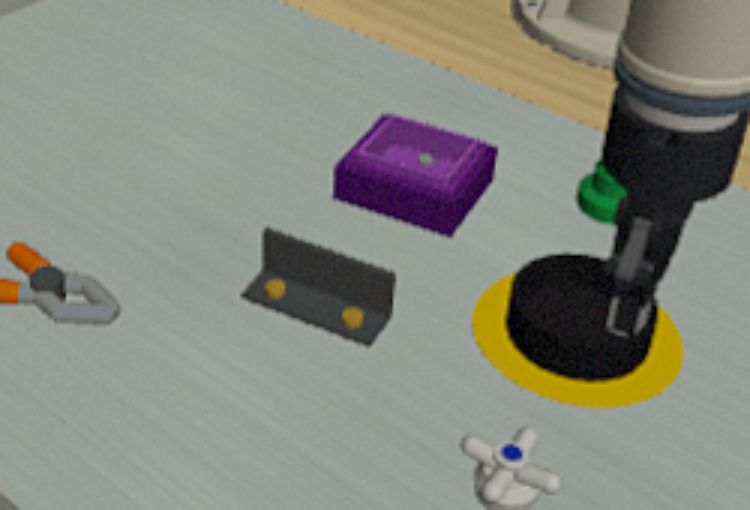

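The cap is centred on the spot. I'll back off from the wall, then lift straight up and retreat.

Emit:
{"fn": "step_arm", "kwargs": {
  "rows": [
    [0.9, -4, 0, 0, 0, 0, 0],
    [1.8, -8, 0, 0, 0, 0, 0],
    [3.1, -14, 0, 0, 0, 0, 0],
    [4.4, -20, 0, 0, 0, 0, 0],
    [4.6, -21, 5, 0, 0, 0, 0],
    [4.6, -21, 15, 0, 0, 0, 0],
    [4.6, -21, 30, 0, 0, 0, 0],
    [4.6, -21, 50, 0, 0, 0, 0]
  ]
}}

```text
clock: 16.95
eef_pos: [500.5, 225.9, 86.7]
tcp_rot: [2.26, 1.564, 2.479]
contact_force: [-0.1, -0.1, -0.4]
opening: 0.0
```

Emit:
{"fn": "step_arm", "kwargs": {
  "rows": [
    [0, 0, 25, 0, 0, 0, 0],
    [0, 0, 50, 0, 0, 0, 0],
    [0, 0, 80, 0, 0, 0, 0],
    [0, 0, 110, 0, 0, 0, 0],
    [0, -40, 130, 0, 0, 0, 0],
    [0, -80, 150, 0, 0, 0, 0],
    [0, -120, 150, 0, 0, 0, 0],
    [0, -160, 150, 0, 0, 0, 0]
  ]
}}

```text
clock: 17.95
eef_pos: [500.6, 64.9, 238.3]
tcp_rot: [1.955, 1.566, 2.175]
contact_force: [0.8, 0.0, 0.0]
opening: 0.004
```

Emit:
{"fn": "step_arm", "kwargs": {
  "rows": [
    [0, -40, 0, 0, 0, 0, 0],
    [0, -80, 0, 0, 0, 0, 0],
    [0, -120, 0, 0, 0, 0, 0],
    [0, -160, 0, 0, 0, 0, 0],
    [0, -200, 0, 0, 0, 0, 0],
    [0, -240, 0, 0, 0, 0, 0],
    [0, -260, 0, 0, 0, 0, 0],
    [0, -260, 0, 0, 0, 0, 0]
  ]
}}

```text
clock: 18.95
eef_pos: [500.6, -195.7, 238.9]
tcp_rot: [1.85, 1.566, 2.068]
contact_force: [1.3, -0.2, -0.9]
opening: 0.003
```

```bash
python3 - <<'E'
from cap import *
for n in("top","scene"):
    p,d=vision.grab_frame(n); cv2.imwrite(f"pics/{n}F.png",p[:,:,::-1])
    q0=np.load(n+"0.npz")["p"]
    if n=="top":
        for q,nm in((q0,"before"),(p,"after")):
            hsv=cv2.cvtColor(q,cv2.COLOR_RGB2HSV)
            g=(hsv[...,0]>45)&(hsv[...,0]<85)&(hsv[...,1]>120); b=(hsv[...,0]>105)&(hsv[...,0]<125)&(hsv[...,1]>180)&(hsv[...,2]>60); b[:, 260:]=0;b[200:]=0; b[:,:180]=0
            o=(hsv[...,0]<15)&(hsv[...,1]>180); o[160:]=0;o[:,:320]=0;o[:,420:]=0
            for m in(g,b,o): ys,xs=np.nonzero(m); print(nm,xs.mean().round(2),ys.mean().round(2),len(xs))
        L=cv2.cvtColor(p,cv2.COLOR_RGB2GRAY); m=L<60; m[:160]=0;m[290:]=0;m[:,:190]=0;m[:,280:]=0
        P=plane(n,big(m),53.3)[:,:2].astype(np.float32); print("cap",cv2.minEnclosingCircle(P))
        hsv=cv2.cvtColor(p,cv2.COLOR_RGB2HSV); y=big((hsv[...,0]>18)&(hsv[...,0]<34)&(hsv[...,1]>170)&(np.arange(640)[None]<300)&(np.arange(640)[None]>180)&(np.arange(400)[:,None]>150)&(np.arange(400)[:,None]<280)); P=plane(n,y,21.3)[:,:2].astype(np.float32); print("spot",cv2.minEnclosingCircle(P))
s=r.sense();print(s["clock"],s["eef_pos"])
E
```

```text
before 266.64 283.32 471
before 221.67 160.89 9
before 371.33 134.55 144
after 260.73 283.6 473
after 221.67 160.89 9
after 371.3 134.59 144
cap ((502.5377502441406, 213.36708068847656), 49.355228424072266)
spot ((504.41522216796875, 216.7389678955078), 68.93187713623047)
19.05 [ 500.52539806 -194.3059389   238.55702376]
```

View pics/topF.png

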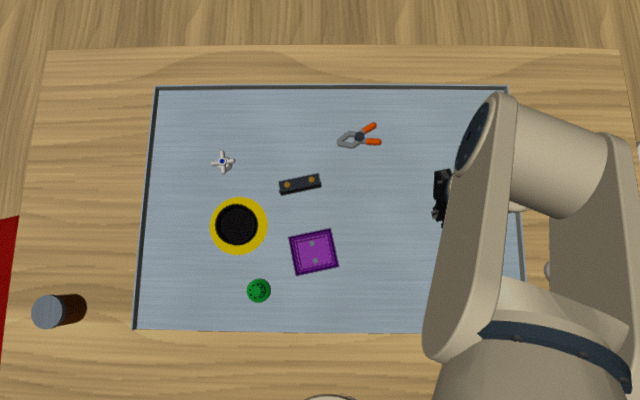

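View pics/sceneF.png

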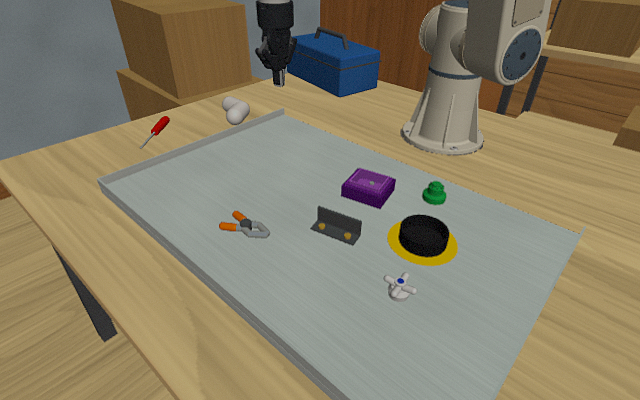

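```bash
python3 - <<'E'
from h import *
for n in("top","scene"):
  for q in(np.load(n+"0.npz")["p"],cv2.imread(f"pics/{n}F.png")[:,:,::-1].copy()):
    hsv=cv2.cvtColor(q,cv2.COLOR_RGB2HSV); c=big((hsv[...,0]>45)&(hsv[...,0]<85)&(hsv[...,1]>120)); print(n,c.mean(0).round(2),len(c))
order.sign_off()
E
```

```text
top [257.86 290.25] 65
top [257.85 290.2 ] 65
scene [434.38 193.35] 66
scene [434.38 193.35] 66
the job is handed in; nothing more can be done
```

The cap now stands wholly on the yellow spot, and I have handed the job in. I pushed it from inside with the closed fingertips, keeping it at least about 3 mm clear of both gate faces as it went through. I then backed the fingers off its wall, lifted them straight out and moved the arm away. I did not grip or lift the cap, and I saw no sign of it tipping.

- **Position on the spot:** the last wrist-camera fit put the cap's centre within 0.2 mm of the spot's centre. After the arm had withdrawn, the top camera put it about 4 mm off. The two readings disagree by a few millimetres, but both are well inside the 22 mm allowed, and yellow shows all round the cap.
- **Bystanders:** the faucet handle, sprinkler head and clamp show no shift between the before and after pictures (under 0.1 px). My first whole-image colour average for the sprinkler jumped by 6 px. I put that down to stray green pixels that the arm later covered, because the sprinkler's own outline matched in both views.
- **Forces and time:** the readings at the end of each move stayed at about 2 N or less. The whole job took about 19 s of the 64 s allowed.

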